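Call the apprentice and point out the next soldering job

TASK

At the goldsmith's bench, press the call button fully down and let it spring back, to summon the apprentice. Then show what goes where: with the gripper pointing down and its fingertips a couple of centimetres above, point at the square stone seat on the bangle for two seconds, then point in the same way at the middle of the empty round soldering block and finish while still pointing there. Touch nothing but the button, and pick nothing up.

Things in the scene. Friction and masses are not known exactly. Their poses are not given: they have to be found in the camera images.
- call_top (a point): centre of the top face of the call button: a plain steel push button 34 mm across in a round black housing, the only button on the bench. Its top stands 22 mm above the bench; the housing is 50 mm across and 12 mm high. It moves straight down, 6 mm of travel, spring return, about 5 N fully down. It may stand at the robot's left or right
- call (a joint): travel of the call button: 0 up, 0.006 m fully down
- seat_bangle: loose brass bangle (wire hoop) lying flat, 80 mm outside diameter, wire 8 mm thick, with a square stone seat (a 24 x 24 mm box, 16 mm high) on its wire. Origin on the bench at the centre of the hoop; the seat is centred 36 mm from it along the bangle's own +x. It may lie at any yaw
- seat_top (a point): centre of the top of the bangle's square stone seat, 16 mm above the bench
- free_block: the empty soldering block: a fixed dark wooden disc 110 mm across and 16 mm high, nothing on it; origin at the centre of its underside. Two more discs of the same look carry a crucible and a bell
- free_block_top (a point): centre of the top face of the empty block, 16 mm above the bench
- crucible: white ceramic bowl, 68 mm across, 35 mm high, loose on another soldering block, so that its rim is 51 mm above the bench; origin at the centre of its underside
- bell: brass bell-shaped pendant, 36 mm across, 40 mm high, loose on the third soldering block, top 56 mm above the bench; origin at the centre of its underside
- plain_bangle: loose plain brass bangle without a seat, 80 mm outside diameter, 8 mm thick, lying flat; origin on the bench at its centre
- small_bangle: loose plain brass bangle without a seat, 58 mm outside diameter, 8 mm thick, lying flat; origin on the bench at its centre
- flux_bottle: upright amber glass bottle with a black cap, 38 mm across, 75 mm high; origin at the centre of its underside. It stands on the other side of the robot from the button
- mallet: hammer lying at the right edge of the work, lower than 40 mm; origin on the bench under it
- tweezers: steel tweezers 130 mm long lying at the left edge of the work, lower than 15 mm; origin on the bench under their middle
There are look-alikes about, which are no part of the job. Leave any pink look-alike of the free_block alone. Of the things shaped like the part that bears call_top, the black one is meant.

How it is judged:
On the way, in this order (a step that is already met when the one before it is completed fails the run):
1. the call button is pressed down (more than 4 mm) (value of joint call above 0.004 m), for 0.02 s.
2. the call button is let go and has sprung back (value of joint call below 0.001 m), for 0.1 s.
3. the tool points down at the square seat for 1.5 s: TCP within 18 mm of its centre sideways and 21 to 80 mm above its top (horizontal distance between the grasp point and seat_top below 0.018 m and z of the grasp point in the frame of seat_top between 0.021 and 0.08 m and angle between the grasp point's own z axis and vertical above 2.3 rad), for 1.5 s.
4. the tool points down at the middle of the empty block: TCP within 30 mm sideways and 21 to 80 mm above its top (horizontal distance between the grasp point and free_block_top below 0.03 m and z of the grasp point in the frame of free_block_top between 0.021 and 0.08 m and angle between the grasp point's own z axis and vertical above 2.3 rad), for 0.2 s.
At the end, for the whole second after the job is handed in: The tool still points down (within 48 degrees) at the empty block: TCP within 30 mm of its centre sideways and 21 to 80 mm above its top; the button is up; the seated bangle's seat is within 5 mm and every other loose thing within 10 mm of where it started (all of step 4 and distance of each of plain_bangle, small_bangle, crucible, bell, flux_bottle, mallet, tweezers from where it was at the start of the episode below 0.01 m and distance of seat_top from where it was at the start of the episode below 0.005 m and value of joint call below 0.001 m); the robot touches nothing.
It fails at once if the bangle with the seat is touched (over 0.3 N) or moved by 5 mm (contact force between any of the fingers, the arm and seat_bangle above 0.3 N or distance of seat_top from where it was at the start of the episode above 0.005 m).
It fails at once if the empty soldering block is touched (over 0.3 N) (contact force between any of the fingers, the arm and free_block above 0.3 N).
It fails at once if another loose thing is touched (over 0.3 N), moved by 10 mm or lifted (contact force between any of the fingers, the arm and plain_bangle above 0.3 N or distance of any of plain_bangle, small_bangle, crucible, bell, flux_bottle, mallet, tweezers from where it was at the start of the episode above 0.01 m or contact force between any of the fingers, the arm and small_bangle above 0.3 N or contact force between any of the fingers, the arm and crucible above 0.3 N or contact force between any of the fingers, the arm and bell above 0.3 N or contact force between any of the fingers, the arm and flux_bottle above 0.3 N or contact force between any of the fingers, the arm and mallet above 0.3 N or contact force between any of the fingers, the arm and tweezers above 0.3 N).
It also fails if it takes over 51 s, if anything falls off the work surface, if the arm or the gripper's body presses on something with over 40 N, if the wrist force passes 120 N, or if a joint passes its speed limit or range.

ROBOT

A 6-joint arm with a two-finger parallel gripper is mounted at the origin on the work surface. World frame = base frame: x ahead of the robot, y to its left, z up, the work surface at z = 0. Lengths are in m, angles in rad, forces in N, time in s.
With the tool pointing down it reaches from about 0.325 to 0.85 m from the base axis. Payload 4.4 kg.
Tool frame: the origin (TCP) lies between the finger pads, 19 mm behind the fingertips; this is the grasp point; z points along the fingers, y is the line along which they close (so a half turn about z gives the same grasp; the last joint's range is limited). The gripper opens to 94 mm and grips with 3 to 60 N. Pads are 16 mm wide; open, the fingers measure 119 mm over their backs; the gripper's body (75 mm by 177 mm) begins 78 mm behind the grasp point.
Start: joints at [-1.276, 0.207, 1.542, -0, 1.393, -0.15], TCP at [0.248, -0.519, 0.224] pointing down, gripper open.
Joint ranges: [-2.73, 2.73], [-0.86, 2.22], [0.23, 2.46], [-1.11, 4.25], [0.08, 2.63], [-2.82, 2.82]. Speed limits (rad/s): [2.79, 2.79, 3.14, 3.14, 3.14, 3.14].

INTERFACE

Orientations are given as [roll, pitch, yaw] about the fixed x, y, z axes, in that order (R = Rz(yaw) Ry(pitch) Rx(roll)).
In Python, from bench import r gives the robot as it stands.
- The arm moves only by the shell command python3 -m handwheel 'ROWS' [FORCE]. ROWS is JSON, a list of rows, each an object with "rot": the turn, a rotation vector about the tool's x, y, z each as a share of 60 degrees, from -1 to 1, a list of three; "delta_pos": the shift along the tool's x, y, z each as a share of 0.25 m, from -1 to 1, a list of three; "fingers": the closure, from 0 (fully open) to 1 (shut). In form: [{"rot": [ax, ay, az], "delta_pos": [x, y, z], "fingers": fingers}, ...]. A call has 1 to 20 rows; each row shifts and turns the commanded pose from where the row before left it, along the tool's axes as they then stand; what a row does not reach is not made up. A row lasts 1/12 s, in which the tool goes at most 41.7 mm and 7.16 degrees, less where a joint would pass 70% of its speed; a pose out of reach is approached as far as the arm can. A call with a number of a shift or a turn outside -1 to 1 is refused whole. A call with a gripper value outside its range is refused whole. The fingers move at their own pace and stop on an object; FORCE is the grip in N (left out, the last holds). Time passes only in rows, so rows that do not move let the fingers close. It gives the time, the measured TCP pose, the force, the opening and the grip force at its end, in the units of the state.
- r.observe(): the state, without advancing time (a new reading comes with each control period).
- r.grab_frame(name): name is "side" or "top" or "wrist"; returns the picture (420x560x3 uint8, red, green, blue); there is no depth.
- r.get_calibration(name): a dict with "fx", "fy", "cx", "cy" (pixels), "extrinsics" (4x4, takes a point from camera to world coordinates). Camera axes: x right, y up, looking along -z (the intrinsics and any distortion apply to the point x, -y, -z); pixel columns grow to the right and rows downward; lengths in m; the calibration is good to about 2 mm. A picture is of the moment at which its call begins: read the wrist's pose just before it. get_calibration takes no time and is no camera call; for the wrist camera it gives the pose at the moment of the call.
- r.job_done(): hands the job in; it is judged then, once.
The state is a dict: "t": time; "joint_pos": joint angles; "joint_vel": joint speeds; "effort": joint torques, N m; "tool_pos": TCP position; "ee_rot": TCP orientation; "force": force on the tool from outside, world axes, zero at the start; "moment": the same for the moment, N m; "width": finger opening in m; "finger_force": force on a finger pad.
Only numpy, scipy, OpenCV 4.12 (cv2) and the standard library are available. Lean on these libraries where they do the work, as an engineer would, in place of code of your own. Each camera call takes 0.05 s, during which the arm holds its last target. There are 200 camera calls.

## Working session

There is one attempt and no reset: what is moved stays moved. The work goes in short steps, Python scripts to look and compute and a shell command to move; the robot and the scene stay as the last step left them, time stands still between calls to the robot, and variables do not carry over. Pictures are saved under pics/ and viewed, at most 10 in all, crops included, and the job is handed in when it is done.

```bash
mkdir -p pics; python3 - <<'E'
from bench import r
import cv2,numpy as np
s=r.observe();print(s)
for n in("top","side"):
    f=r.grab_frame(n);cv2.imwrite(f"pics/{n}0.png",f[:,:,::-1])
    c=r.get_calibration(n);print(n,{k:(np.round(v,4).tolist()) for k,v in c.items()})
E
```

```text
{'t': 0.0, 'joint_pos': array([-1.27552409e+00,  2.07451161e-01,  1.54293608e+00, -1.85179379e-05,
        1.39348196e+00, -1.50497561e-01]), 'joint_vel': array([0.0001917 , 0.00035888, 0.00038835, 0.00088128, 0.00082045,
       0.00110151]), 'effort': array([-5.55130118e-04, -3.70876586e+01, -2.81418979e+01,  6.97878515e-02,
        3.60289821e-02, -1.77143952e-04]), 'tool_pos': array([ 0.24767505, -0.51808293,  0.22308155]), 'ee_rot': array([-3.13933911e+00, -3.23308628e-04,  4.45772718e-01]), 'force': array([ 0.53226956, -0.30151727,  0.26016398]), 'moment': array([ 0.02856687, -0.02551163, -0.05912083]), 'finger_force': 0.0, 'width': 0.09400675905832279}
top {'fx': 526.6169, 'fy': 526.6169, 'cx': 289.8301, 'cy': 207.1559, 'extrinsics': [[0.0235, 0.9824, -0.1852, 0.2745], [-0.9997, 0.0214, -0.0133, -0.0299], [-0.0091, 0.1854, 0.9826, 1.3628], [0.0, 0.0, 0.0, 1.0]]}
side {'fx': 438.3996, 'fy': 438.3996, 'cx': 278.2359, 'cy': 203.53, 'extrinsics': [[-0.992, 0.0798, -0.0973, 0.3561], [-0.125, -0.717, 0.6858, 0.9786], [-0.0151, 0.6925, 0.7213, 1.0987], [0.0, 0.0, 0.0, 1.0]]}
```

View pics/top0.png

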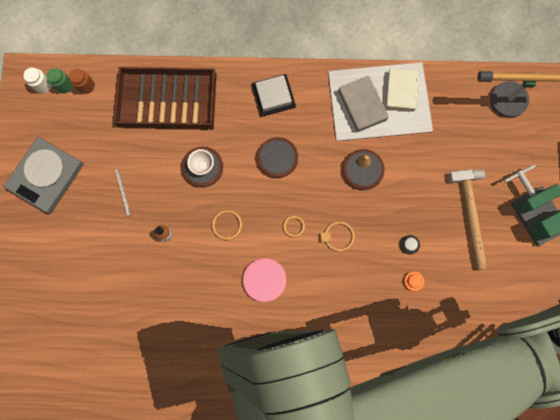

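View pics/side0.png

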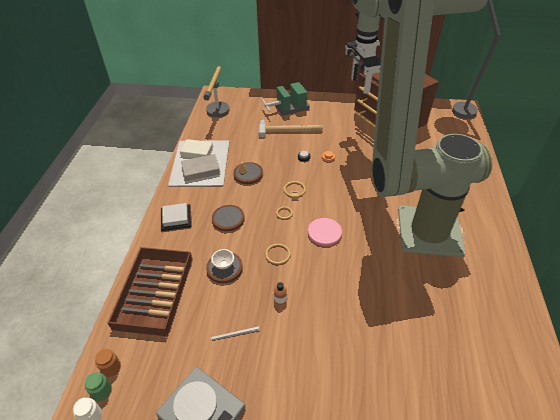

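The top picture shows these candidates:
- **Buttons:** black housing with a steel cap at (411,244), and an orange look-alike at (414,281). The black one is meant.
- **Bangles:** (339,236) with a seat at about (325,238), plain at (227,225), small at (294,227). The seated one is meant.
- **Discs:** empty dark one at (277,157), crucible at (203,166), bell at (363,169), pink look-alike at (264,280). The dark empty one is meant.

I'll confirm these in an enlarged crop and measure.

```bash
cat > h.py <<'E'
import numpy as np,cv2
from bench import r
def bp(n,u,v,z,c=None):
    c=c or r.get_calibration(n);T=np.array(c["extrinsics"])
    d=T[:3,:3]@np.array([(u-c["cx"])/c["fx"],-(v-c["cy"])/c["fy"],-1]);o=T[:3,3]
    return o+d*(z-o[2])/d[2]
E
python3 - <<'E'
from h import *
for k,u,v,z in[("call",411,244,.022),("seat",325,238,.016),("hoop",340,236,.004),("block",277.5,157,.016),("bottle",163,233,.075),("small",294,227,.008),("crucible",201,161,.051),("bell",365,160,.056),("mallet head",467,176,.03),("orange",414,281,.02),("blkL",257,157,.016),("blkR",298,157,.016)]:
    p=bp("top",u,v,z);print(k,p.round(3),round(np.hypot(*p[:2]),3))
s=cv2.imread("pics/top0.png");st=s[130:310,250:440]
cv2.imwrite("pics/crop.png",cv2.resize(st,None,fx=3.3,fy=3.3,interpolation=cv2.INTER_CUBIC)[:600])
E
```

```text
call [ 0.438 -0.323  0.022] 0.545
seat [ 0.45  -0.104  0.016] 0.461
hoop [ 0.457 -0.144  0.004] 0.479
block [0.663 0.024 0.016] 0.663
bottle [0.445 0.299 0.075] 0.537
small [ 0.478 -0.024  0.008] 0.478
crucible [0.638 0.22  0.051] 0.675
bell [ 0.648 -0.202  0.056] 0.679
mallet head [ 0.618 -0.47   0.03 ] 0.776
orange [ 0.345 -0.329  0.02 ] 0.477
blkL [0.662 0.078 0.016] 0.666
blkR [ 0.664 -0.03   0.016] 0.665
```

View pics/crop.png

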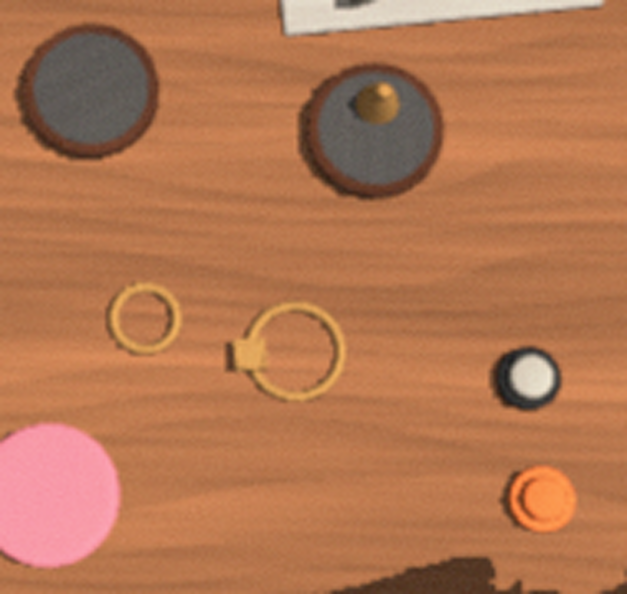

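The crop confirms it: steel cap in black housing at top-image (410.6,244.2), seat (325.5,237), bare dark disc (277.6,157.3). The block edges span 108 mm against a true 110 mm. I'll cross-check with the side camera and work out the first move.

```bash
cat >> h.py <<'E'
from scipy.spatial.transform import Rotation as R
def need(p):
    s=r.observe();d=R.from_euler("xyz",s["ee_rot"]).inv().apply(np.array(p)-s["tool_pos"])
    print("t",s["t"],"tcp",s["tool_pos"].round(4),"rot",s["ee_rot"].round(3),"F",s["force"].round(2),"need mm",(d*1e3).round(1),"share",(d/.25).round(3),"w",s["width"])
E
python3 - <<'E'
from h import *
for k,u,v,z in[("call",410.6,244.2,.022),("seat",325.5,237,.016),("block",277.6,157.3,.016)]: print(k,bp("top",u,v,z).round(4))
for k,u,v,z in[("call",304,154.5,.022),("seat",288.5,193,.016),("block",228,216,.016)]: print("side",k,bp("side",u,v,z).round(3))
need([.438,-.323,.09])
E
```

```text
call [ 0.4377 -0.3222  0.022 ]
seat [ 0.4521 -0.1054  0.016 ]
block [0.662  0.0238 0.016 ]
side call [ 0.436 -0.313  0.022]
side seat [ 0.473 -0.106  0.016]
side block [0.662 0.025 0.016]
t 0.1 tcp [ 0.2477 -0.5181  0.2232] rot [-3.14  -0.     0.446] F [ 0.42 -0.03  0.11] need mm [255.8 -93.7 133.4] share [ 1.023 -0.375  0.534] w 0.09373824539783958
```

```bash
python3 -m handwheel '[{"rot":[0,0,0],"delta_pos":[0.05,-0.02,0.02],"fingers":1},{"rot":[0,0,0],"delta_pos":[0.1,-0.035,0.05],"fingers":1},{"rot":[0,0,0],"delta_pos":[0.1,-0.035,0.05],"fingers":1},{"rot":[0,0,0],"delta_pos":[0.1,-0.035,0.05],"fingers":1},{"rot":[0,0,0],"delta_pos":[0.1,-0.035,0.05],"fingers":1},{"rot":[0,0,0],"delta_pos":[0.1,-0.035,0.05],"fingers":1},{"rot":[0,0,0],"delta_pos":[0.1,-0.035,0.05],"fingers":1},{"rot":[0,0,0],"delta_pos":[0.1,-0.035,0.05],"fingers":1},{"rot":[0,0,0],"delta_pos":[0.1,-0.035,0.05],"fingers":1},{"rot":[0,0,0],"delta_pos":[0.1,-0.035,0.05],"fingers":1},{"rot":[0,0,0],"delta_pos":[0.1,-0.035,0.05],"fingers":1},{"rot":[0,0,0],"delta_pos":[0.07,-0.005,0.014],"fingers":1},{"rot":[0,0,0],"delta_pos":[0,0,0],"fingers":1},{"rot":[0,0,0],"delta_pos":[0,0,0],"fingers":1}]' 20
python3 - <<'E'
from h import *
need([.438,-.322,.045])
c=r.get_calibration("wrist");f=r.grab_frame("wrist");cv2.imwrite("pics/w1.png",f[:,:,::-1])
T=np.array(c["extrinsics"])
def pj(p):
    q=np.linalg.inv(T)@np.r_[p,1];return c["cx"]-q[0]/q[2]*c["fx"],c["cy"]+q[1]/q[2]*c["fy"]
for p in([.438,-.322,.022],[.452,-.1055,.016],[.662,.024,.016]):print(np.round(pj(p),1))
E
```

```text
t: 1.27
tool_pos: [0.4603, -0.3118, 0.0899]
ee_rot: [-3.14, 0.001, 0.448]
force: [0.0, -0.0, 0.6]
width: 0.0038
finger_force: 0.0
t 1.2667 tcp [ 0.4603 -0.3118  0.0899] rot [-3.14e+00  1.00e-03  4.48e-01] F [ 0.04 -0.03  0.57] need mm [-24.4  -0.4  45. ] share [-0.098 -0.002  0.18 ] w 0.0038142559916179357
[281.2 251. ]
[  8.3 104. ]
[-139.4 -397.7]
```

View pics/w1.png

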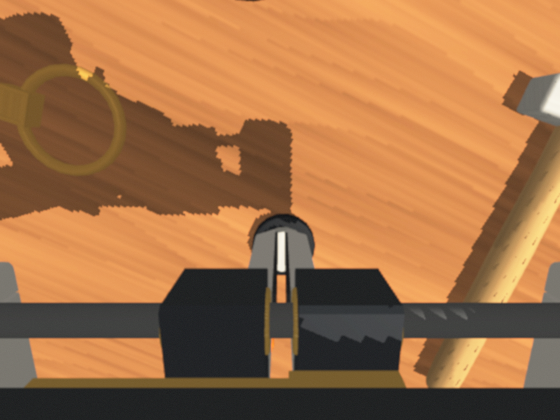

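The wrist view shows the button housing around (281,247), where the projection puts it (281,251). The seat is at about (10,104), projected (8,104). Positions agree. Next I back up 24 mm in tool x, then descend to just above the button.

```bash
python3 -m handwheel '[{"rot":[0,0,0],"delta_pos":[-0.049,-0.001,0],"fingers":1},{"rot":[0,0,0],"delta_pos":[-0.049,-0.001,0.02],"fingers":1},{"rot":[0,0,0],"delta_pos":[0,0,0.06],"fingers":1},{"rot":[0,0,0],"delta_pos":[0,0,0.06],"fingers":1},{"rot":[0,0,0],"delta_pos":[0,0,0.04],"fingers":1},{"rot":[0,0,0],"delta_pos":[0,0,0],"fingers":1},{"rot":[0,0,0],"delta_pos":[0,0,0],"fingers":1},{"rot":[0,0,0],"delta_pos":[0,0,0],"fingers":1}]'
```

```text
t: 1.98
tool_pos: [0.4377, -0.3244, 0.0464]
ee_rot: [3.141, -0.0, 0.445]
force: [-0.2, 0.9, -0.1]
width: 0.0008
finger_force: 0.0
```

```bash
python3 -m handwheel '[{"rot":[0,0,0],"delta_pos":[0,0,0.016],"fingers":1},{"rot":[0,0,0],"delta_pos":[0,0,0.01],"fingers":1},{"rot":[0,0,0],"delta_pos":[0,0,0.01],"fingers":1},{"rot":[0,0,0],"delta_pos":[0,0,0.01],"fingers":1},{"rot":[0,0,0],"delta_pos":[0,0,0],"fingers":1},{"rot":[0,0,0],"delta_pos":[0,0,0],"fingers":1},{"rot":[0,0,0],"delta_pos":[0,0,0],"fingers":1}]'
```

```text
t: 2.57
tool_pos: [0.4385, -0.3244, 0.0351]
ee_rot: [3.139, -0.0, 0.446]
force: [0.2, -1.0, 4.8]
width: 0.0004
finger_force: 2.4
```

```bash
python3 -m handwheel '[{"rot":[0,0,0],"delta_pos":[0,0,0.004],"fingers":1},{"rot":[0,0,0],"delta_pos":[0,0,0.004],"fingers":1},{"rot":[0,0,0],"delta_pos":[0,0,0],"fingers":1},{"rot":[0,0,0],"delta_pos":[0,0,0],"fingers":1}]'
```

```text
t: 2.9
tool_pos: [0.4386, -0.3245, 0.0348]
ee_rot: [3.14, -0.0, 0.446]
force: [-3.9, 2.5, 16.3]
width: 0.0005
finger_force: 8.3
```

The force jumped to 16 N with no further travel, so the button is on its stop. Now I release it and rise.

```bash
python3 -m handwheel '[{"rot":[0,0,0],"delta_pos":[0,0,-0.03],"fingers":1},{"rot":[0,0,0],"delta_pos":[0,0,-0.08],"fingers":1},{"rot":[0,0,0],"delta_pos":[0,0,-0.12],"fingers":1},{"rot":[0,0,0],"delta_pos":[0,0,-0.09],"fingers":1},{"rot":[0,0,0],"delta_pos":[0,0,0],"fingers":1},{"rot":[0,0,0],"delta_pos":[0,0,0],"fingers":1}]'
python3 - <<'E'
from h import *
need([.452,-.1055,.11])
E
```

```text
t: 3.4
tool_pos: [0.4385, -0.3239, 0.1132]
ee_rot: [3.14, -0.001, 0.446]
force: [0.1, 0.7, 0.0]
width: 0.0004
finger_force: 0.0
t 3.4 tcp [ 0.4385 -0.3239  0.1132] rot [ 3.14e+00 -1.00e-03  4.46e-01] F [0.1  0.67 0.05] need mm [ 106.4 -191.2    2.9] share [ 0.426 -0.765  0.012] w 0.0003932629710360876
```

```bash
python3 -m handwheel '[{"rot":[0,0,0],"delta_pos":[0.035,-0.06,0],"fingers":1},{"rot":[0,0,0],"delta_pos":[0.05,-0.09,0],"fingers":1},{"rot":[0,0,0],"delta_pos":[0.06,-0.105,0],"fingers":1},{"rot":[0,0,0],"delta_pos":[0.06,-0.11,0],"fingers":1},{"rot":[0,0,0],"delta_pos":[0.06,-0.11,0],"fingers":1},{"rot":[0,0,0],"delta_pos":[0.06,-0.11,0],"fingers":1},{"rot":[0,0,0],"delta_pos":[0.06,-0.1,0],"fingers":1},{"rot":[0,0,0],"delta_pos":[0.041,-0.08,0],"fingers":1},{"rot":[0,0,0],"delta_pos":[0,0,0],"fingers":1},{"rot":[0,0,0],"delta_pos":[0,0,0],"fingers":1}]'
python3 - <<'E'
from h import *
need([.452,-.1055,.057])
c=r.get_calibration("wrist");f=r.grab_frame("wrist");cv2.imwrite("pics/w2.png",f[:,:,::-1])
T=np.array(c["extrinsics"])
for p in([.452,-.1055,.016],[.457,-.143,.004]):
    q=np.linalg.inv(T)@np.r_[p,1];print(c["cx"]-q[0]/q[2]*c["fx"],c["cy"]+q[1]/q[2]*c["fy"])
E
```

```text
t: 4.23
tool_pos: [0.4496, -0.1028, 0.1103]
ee_rot: [-3.138, 0.003, 0.449]
force: [0.2, -0.2, 0.5]
width: 0.0007
finger_force: 0.0
t 4.2333 tcp [ 0.4496 -0.1028  0.1103] rot [-3.138e+00  3.000e-03  4.490e-01] F [ 0.18 -0.17  0.46] need mm [ 1.2  3.6 53.3] share [0.005 0.015 0.213] w 0.0006844080417026199
286.29280121875075 208.9851859276688
327.99003583436354 218.5989149999915
```

View pics/w2.png

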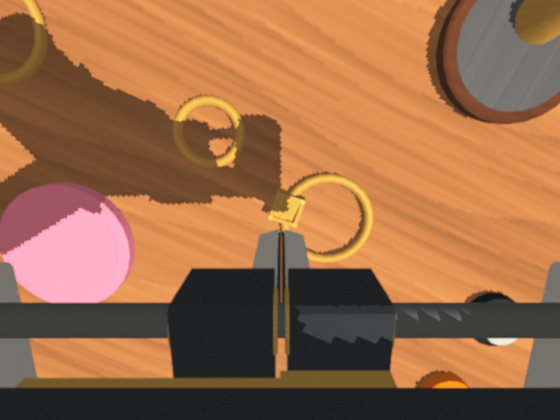

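The seat shows at (288,210) against the predicted (286,209), and the hoop centre at (328,218) matches too. I'll lower and hold for over 2 s.

```bash
python3 -m handwheel '[{"rot":[0,0,0],"delta_pos":[0.005,0.014,0.03],"fingers":1},{"rot":[0,0,0],"delta_pos":[0,0,0.07],"fingers":1},{"rot":[0,0,0],"delta_pos":[0,0,0.07],"fingers":1},{"rot":[0,0,0],"delta_pos":[0,0,0.04],"fingers":1},{"rot":[0,0,0],"delta_pos":[0,0,0],"fingers":1},{"rot":[0,0,0],"delta_pos":[0,0,0],"fingers":1}]'
python3 -m handwheel '[{"rot":[0,0,0],"delta_pos":[0,0,0],"fingers":1},{"rot":[0,0,0],"delta_pos":[0,0,0],"fingers":1},{"rot":[0,0,0],"delta_pos":[0,0,0],"fingers":1},{"rot":[0,0,0],"delta_pos":[0,0,0],"fingers":1},{"rot":[0,0,0],"delta_pos":[0,0,0],"fingers":1},{"rot":[0,0,0],"delta_pos":[0,0,0],"fingers":1},{"rot":[0,0,0],"delta_pos":[0,0,0],"fingers":1},{"rot":[0,0,0],"delta_pos":[0,0,0],"fingers":1},{"rot":[0,0,0],"delta_pos":[0,0,0],"fingers":1},{"rot":[0,0,0],"delta_pos":[0,0,0],"fingers":1},{"rot":[0,0,0],"delta_pos":[0,0,0],"fingers":1},{"rot":[0,0,0],"delta_pos":[0,0,0],"fingers":1},{"rot":[0,0,0],"delta_pos":[0,0,0],"fingers":1},{"rot":[0,0,0],"delta_pos":[0,0,0],"fingers":1},{"rot":[0,0,0],"delta_pos":[0,0,0],"fingers":1},{"rot":[0,0,0],"delta_pos":[0,0,0],"fingers":1},{"rot":[0,0,0],"delta_pos":[0,0,0],"fingers":1},{"rot":[0,0,0],"delta_pos":[0,0,0],"fingers":1},{"rot":[0,0,0],"delta_pos":[0,0,0],"fingers":1},{"rot":[0,0,0],"delta_pos":[0,0,0],"fingers":1}]'
python3 -m handwheel '[{"rot":[0,0,0],"delta_pos":[0,0,0],"fingers":1},{"rot":[0,0,0],"delta_pos":[0,0,0],"fingers":1},{"rot":[0,0,0],"delta_pos":[0,0,0],"fingers":1},{"rot":[0,0,0],"delta_pos":[0,0,0],"fingers":1},{"rot":[0,0,0],"delta_pos":[0,0,0],"fingers":1},{"rot":[0,0,0],"delta_pos":[0,0,0],"fingers":1},{"rot":[0,0,0],"delta_pos":[0,0,0],"fingers":1},{"rot":[0,0,0],"delta_pos":[0,0,0],"fingers":1}]'
python3 -m handwheel '[{"rot":[0,0,0],"delta_pos":[0,0,-0.03],"fingers":1},{"rot":[0,0,0],"delta_pos":[0,0,-0.07],"fingers":1},{"rot":[0,0,0],"delta_pos":[0,0,-0.07],"fingers":1},{"rot":[0,0,0],"delta_pos":[0,0,-0.05],"fingers":1},{"rot":[0,0,0],"delta_pos":[0,0,0],"fingers":1}]'
python3 - <<'E'
from h import *
need([.662,.024,.11])
E
```

```text
t: 4.78
tool_pos: [0.4534, -0.1082, 0.0589]
ee_rot: [-3.14, 0.001, 0.444]
force: [-0.1, -0.2, 0.0]
width: 0.0005
finger_force: 0.0
t: 6.45
tool_pos: [0.4541, -0.1078, 0.0597]
ee_rot: [-3.142, 0.0, 0.446]
force: [-0.3, -0.3, 0.2]
width: 0.0004
finger_force: 0.0
t: 7.12
tool_pos: [0.4541, -0.1077, 0.0598]
ee_rot: [3.142, -0.0, 0.446]
force: [0.8, 0.4, 0.1]
width: 0.0008
finger_force: 0.0
t: 7.53
tool_pos: [0.4565, -0.1088, 0.1181]
ee_rot: [3.136, -0.004, 0.446]
force: [0.7, -0.3, -0.2]
width: 0.0002
finger_force: 0.0
t 7.5333 tcp [ 0.4565 -0.1088  0.1181] rot [ 3.136 -0.004  0.446] F [ 0.75 -0.33 -0.22] need mm [242.6 -31.2   9. ] share [ 0.97  -0.125  0.036] w 0.00024370689461671125
```

```bash
python3 -m handwheel '[{"rot":[0,0,0],"delta_pos":[0.05,-0.006,0],"fingers":1},{"rot":[0,0,0],"delta_pos":[0.1,-0.013,0],"fingers":1},{"rot":[0,0,0],"delta_pos":[0.12,-0.016,0],"fingers":1},{"rot":[0,0,0],"delta_pos":[0.12,-0.016,0],"fingers":1},{"rot":[0,0,0],"delta_pos":[0.12,-0.016,0],"fingers":1},{"rot":[0,0,0],"delta_pos":[0.12,-0.016,0],"fingers":1},{"rot":[0,0,0],"delta_pos":[0.12,-0.016,0],"fingers":1},{"rot":[0,0,0],"delta_pos":[0.12,-0.016,0],"fingers":1},{"rot":[0,0,0],"delta_pos":[0.1,-0.01,0],"fingers":1},{"rot":[0,0,0],"delta_pos":[0,0,0],"fingers":1},{"rot":[0,0,0],"delta_pos":[0,0,0],"fingers":1},{"rot":[0,0,0],"delta_pos":[0,0,0],"fingers":1}]'
python3 - <<'E'
from h import *
need([.662,.024,.057])
E
```

```text
t: 8.53
tool_pos: [0.6581, 0.0254, 0.113]
ee_rot: [-3.14, 0.003, 0.446]
force: [-0.1, 0.2, 0.2]
width: 0.0007
finger_force: 0.0
t 8.5333 tcp [0.6581 0.0254 0.113 ] rot [-3.14e+00  3.00e-03  4.46e-01] F [-0.11  0.24  0.21] need mm [ 3.1  3.  56. ] share [0.012 0.012 0.224] w 0.0007160699324156906
```

```bash
python3 -m handwheel '[{"rot":[0,0,0],"delta_pos":[0.012,0.012,0.03],"fingers":1},{"rot":[0,0,0],"delta_pos":[0,0,0.07],"fingers":1},{"rot":[0,0,0],"delta_pos":[0,0,0.07],"fingers":1},{"rot":[0,0,0],"delta_pos":[0,0,0.045],"fingers":1},{"rot":[0,0,0],"delta_pos":[0,0,0],"fingers":1},{"rot":[0,0,0],"delta_pos":[0,0,0],"fingers":1},{"rot":[0,0,0],"delta_pos":[0,0,0],"fingers":1},{"rot":[0,0,0],"delta_pos":[0,0,0],"fingers":1},{"rot":[0,0,0],"delta_pos":[0,0,0],"fingers":1},{"rot":[0,0,0],"delta_pos":[0,0,0],"fingers":1},{"rot":[0,0,0],"delta_pos":[0,0,0],"fingers":1},{"rot":[0,0,0],"delta_pos":[0,0,0],"fingers":1}]'
python3 - <<'E'
from h import *
f=r.grab_frame("side");cv2.imwrite("pics/s2.png",f[:,:,::-1])
E
```

```text
t: 9.53
tool_pos: [0.6636, 0.0236, 0.0614]
ee_rot: [3.141, -0.001, 0.446]
force: [0.0, -0.5, 0.6]
width: 0.0002
finger_force: 0.0
```

View pics/s2.png

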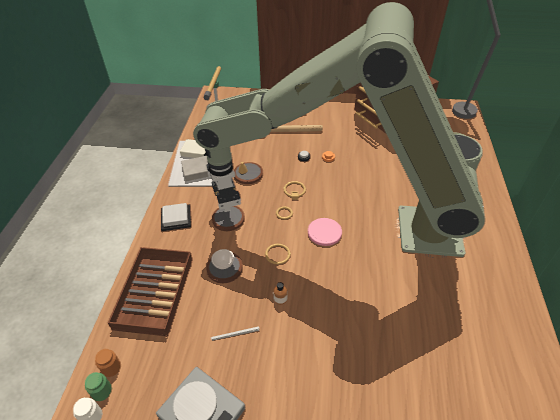

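The side view shows the gripper pointing down over the empty block (228,216). The button (304,155) is up, and the bangles, bell, bottle and tweezers are where they started.

```bash
python3 -c "
from bench import r
print(r.job_done())"
```

```text
the job is handed in; nothing more can be done
None
```

I pressed the call button to its stop and released it, pointed at the square seat for over 2 s, and handed the job in at about 9.6 s, still pointing at the empty block; the final side view showed nothing moved, but the hand-in returned no verdict.

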